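# Turn a wrongly stowed cutter round in its blade dock

### The arm

A 7-joint arm with a two-finger parallel gripper is mounted at the origin on a cart in front of the work surface, level with it; the furniture and walls round the work are solid. World frame = base frame: x ahead of the robot, y to its left, z up, the work surface at z = 0. Lengths are in m, angles in rad, forces in N, time in s.
With the tool pointing down it reaches from about 0.35 to 0.9 m from the base axis. Payload 8.1 kg.
Tool frame: the origin (TCP) lies at the very end of the fingers, on their centre line; the grasp point (between the pads) lies 19 mm behind it (arm.tcp_to_grasp is the distance from the TCP to the grasp point, in m); z points along the fingers, y is the line along which they close (so a half turn about z gives the same grasp; the last joint's range is limited). The gripper opens to 92 mm and grips with 3 to 60 N. Pads are 19 mm wide; open, the fingers measure 130 mm over their backs; the gripper's body (75 mm by 190 mm) begins 47 mm behind the grasp point.
Start: joints at [-1.27, 0.434, 0.025, 1.573, -0.012, 1.134, -0.075], TCP at [0.246, 0.575, 0.227] pointing down, gripper open.
Joint ranges: [-2.62, 2.62], [-0.44, 2.09], [-1.27, 1.32], [0.08, 2.57], [-1.32, 4.46], [0.12, 2], [-2.74, 2.74]. Speed limits (rad/s): [2.22, 2.22, 3.01, 3.01, 3.14, 3.14, 3.14].

### API

Orientations are given as a rotation vector (axis times angle).
In Python, from cell import arm, optics, ticket gives the robot as it stands (arm), with the cameras (optics) and the job (ticket).
- The arm moves only by the shell command python3 nudge.py FILE [FORCE], which reads ROWS from the file FILE. ROWS is a JSON object with one list for each field, all of the same length, 1 to 10, a row being the entries at one place: tx, ty, tz (the shift in m), turn (a turn about the tool's z in rad), aperture (the opening from 0.0 (shut) to 1.0 (fully open)); each row shifts and turns the commanded pose from where the row before left it, along the tool's axes as they then stand; what a row does not reach is not made up. A row lasts 1/10 s, in which the tool goes at most 0.05 m and 0.15 rad, less where a joint would pass 70% of its speed; a pose out of reach is approached as far as the arm can. The fingers move at their own pace and stop on an object; FORCE is the grip in N (left out, the last holds). Time passes only in rows, so rows that do not move let the fingers close. It prints the time, the measured TCP pose, the force, the opening and the grip force at its end. Input that does not fit is refused with a message, and nothing moves.
- arm.observe(): the state, without advancing time (a new reading comes with each control period).
- optics.get_image(name): name is "scene" or "top" or "wrist"; returns a dict with "image" (384x512x3 uint8, blue, green, red), "fx", "fy", "cx", "cy" (pixels), "distortion" ([k1, k2, p1, p2, k3] as OpenCV has them; the pictures are not rectified), "cam_to_world" (4x4, takes a point from camera to world coordinates); the wrist camera has in their place "mount" (4x4, takes a point from camera to tool coordinates, whose origin is the TCP and whose axes are the flange's). Camera axes: x right, y down, z forward; pixel columns grow to the right and rows downward; lengths in m; the calibration is good to about 2 mm. A picture is of the moment at which its call begins: read the wrist's pose just before it. There is no depth.
- ticket.sign_off(): hands the job in; it is judged then, once.
The state is a dict: "clock": time; "joints": joint angles; "dq": joint speeds; "joint_efforts": joint torques, N m; "position": TCP position; "ee_rot": TCP orientation; "force": force on the tool from outside, world axes, zero at the start; "ft_torque": the same for the moment, N m; "width": opening from 0.0 (shut) to 1.0 (fully open); "gripper_force": force on a finger pad.
Only numpy, scipy, OpenCV 4.12 (cv2) and the standard library are available. Lean on these libraries where they do the work, as an engineer would, in place of code of your own. Each camera call takes 0.05 s, during which the arm holds its last target. There are 200 camera calls.

### The job

The yellow cutter at the low metal blade dock was pushed into it the wrong way round, so its black blade end sticks out. Pull it right out, lay it down flat on the open worktop and let go to change your grip, then slide it into the dock blade end first, knob up, until the blade end is at or nearly at the back wall and only the plain handle sticks out. Let go of it there, and do not shift the tape roll, lidded cup or white basin standing near.

Things in the scene. Friction and masses are not known exactly. Their poses are not given: they have to be found in the camera images.
- cutter: Loose yellow cutter, slightly curved, 204 mm long, to 42 mm wide, 19 mm high, 0.11 kg, blade retracted. Origin: middle of its length, underside. Own y axis along it: black blade end at y = -99 mm, plain handle end at y = +102 mm; z up. Fixed black knob, 24 mm across, on top at y = -59 mm, reaching 26 mm high. Grip it across its width. It starts with its handle half in the dock.
- cutter_nose (a point): Point at the cutter's blade end, on its length axis, 9 mm above its underside. At the start about 90 to 100 mm of this end sticks out of the dock's mouth, the cutter's axis within 5 degrees of the dock's.
- cutter_tail (a point): Point at the cutter's plain handle end, on its length axis, 9 mm above its underside. At the start it is under the dock. (A similar cutter that lies far back at the left, in the sheet pan, is fixed scenery.)
- dock: Metal hood fixed to the worktop, 120 mm long, 90 wide, 46 high: clear roof, two side walls, back wall, no floor (the cutter lies on the worktop). Inside 82 mm wide, 42 high. Outside each side wall runs a foot strip 18 mm wide, to 6 mm high with its screws. Origin: centre of its footprint. Own x axis points from the open mouth (x = -60 mm) to the back wall (inner face x = +56 mm).
- dock_mouth (a point): Centre of the dock's open end, at worktop height. The mouth faces the robot's right (-y), turned up to about 22 degrees either way. The worktop in front of it is free, about x 0.42 to 0.62 m, y -0.18 to 0 m.
- tape: Bystander: roll of tan tape lying flat, 104 mm across, 25 mm high; origin at the centre of its underside.
- cup: Bystander: lidded white cup, 106 mm across, 83 mm high; origin at the centre of its underside.
- basin: Bystander: shallow white basin, 106 x 126 mm, 31 mm high; origin at the centre of its underside.

How it is judged:
By the outcome, as a careful person would: the job done as asked, in the order asked, and still so for the second after the job is handed in, with the robot touching nothing.
It also fails if it takes over 64 s, if anything falls off the work surface, if the arm or the gripper's body presses on something with over 40 N, if the wrist force passes 120 N, or if a joint passes its speed limit or range.

## Working session

There is one attempt and no reset: what is moved stays moved. The work goes in short steps, Python scripts to look and compute and a shell command to move; the robot and the scene stay as the last step left them, time stands still between calls to the robot, and variables do not carry over. Pictures are saved under pics/ and viewed, at most 12 in all, crops included, and the job is handed in when it is done.

```bash
ls; mkdir -p pics
cat > h.py <<'E'
import numpy as np,cv2
from scipy.spatial.transform import Rotation as R
from cell import arm, optics, ticket
def K(d): return np.array([[d['fx'],0,d['cx']],[0,d['fy'],d['cy']],[0,0,1]]),np.array(d['distortion'])
def ray(d,T,pts,z):
    k,D=K(d); u=cv2.undistortPoints(np.array(pts,float).reshape(-1,1,2),k,D).reshape(-1,2)
    o=[]
    for (a,b),zz in zip(u,np.broadcast_to(z,len(u))):
        v=T[:3,:3]@[a,b,1]; c=T[:3,3]; o.append(c+v*(zz-c[2])/v[2])
    return np.array(o)
def proj(d,T,P):
    k,D=K(d); W=np.linalg.inv(T); return cv2.projectPoints(np.array(P,float).reshape(-1,1,3),cv2.Rodrigues(W[:3,:3])[0],W[:3,3],k,D)[0].reshape(-1,2)
def crop(im,x0,y0,x1,y1,s,name):
    cv2.imwrite('pics/'+name,cv2.resize(im[y0:y1,x0:x1],None,fx=s,fy=s,interpolation=cv2.INTER_CUBIC))
E
python3 - <<'E'
from h import *
import pickle
t=optics.get_image('top');s=optics.get_image('scene');pickle.dump((t,s),open('a.pkl','wb'))
cv2.imwrite('pics/top.png',t['image']);cv2.imwrite('pics/scene.png',s['image'])
print(np.round(t['cam_to_world'],3),t['fx']);print(np.round(s['cam_to_world'],3));o=arm.observe();print(o['position'],R.from_rotvec(o['ee_rot']).as_matrix().round(3))
print(ray(t,np.array(t['cam_to_world']),[(0,0),(511,0),(0,383),(511,383)],0).round(3))
E
```

```text
cell.py
nudge.py
pics
[[-0.029 -0.998  0.05   0.44 ]
 [-1.     0.028 -0.003  0.028]
 [ 0.002 -0.05  -0.999  1.261]
 [ 0.     0.     0.     1.   ]] 388.4976956198437
[[ 0.515 -0.566  0.644 -0.508]
 [-0.857 -0.336  0.39  -0.592]
 [-0.005 -0.753 -0.658  1.106]
 [ 0.     0.     0.     1.   ]]
[0.24543633 0.5743185  0.2260316 ] [[-0.92   0.393 -0.   ]
 [ 0.393  0.92  -0.001]
 [-0.    -0.001 -1.   ]]
[[ 1.196  0.909  0.   ]
 [ 1.146 -0.89   0.   ]
 [-0.12   0.901  0.   ]
 [-0.17  -0.808  0.   ]]
```

View pics/top.png

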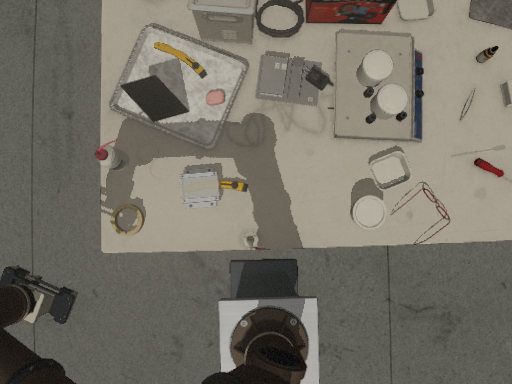

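Run:
```python
from h import *
import pickle
t,s=pickle.load(open('a.pkl','rb'))
T=np.array(t['cam_to_world'])
print(proj(t,T,[(0.52,0,0),(0.52,-.18,0),(.52,.2,0)]))
crop(t['image'],190,120,350,240,5,'c1.png')
```

```text
[[264.11166107 184.03337655]
 [319.31261906 182.47678141]
 [202.66716128 185.78339412]]
```

View pics/c1.png

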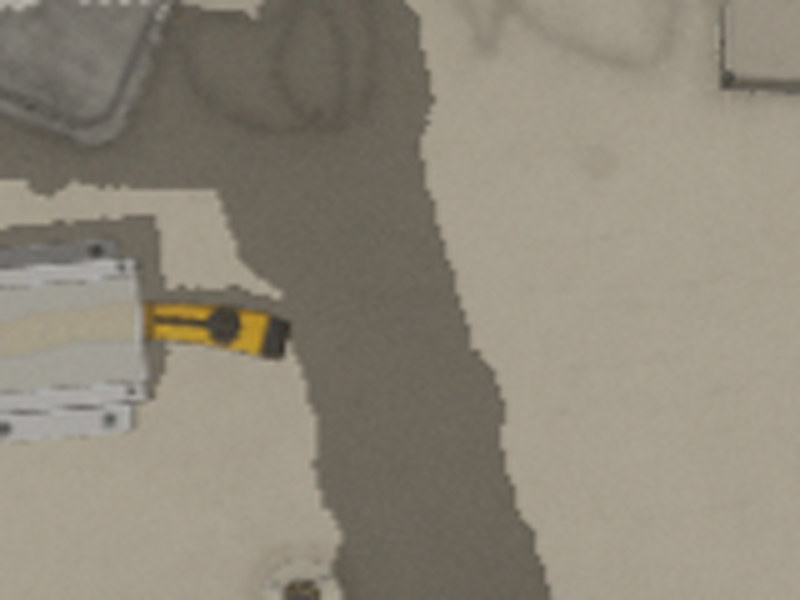

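Run:
```python
from h import *
import pickle
t,s=pickle.load(open('a.pkl','rb'))
T=np.array(t['cam_to_world'])
c=lambda x,y:(190+x/5,120+y/5)
print(ray(t,T,[c(225,325),c(285,337),c(135,265),c(145,395),c(150,325)],[.026,.009,.046,.046,.009]).round(3))
print(ray(t,T,[(127,219),(369,211),(389,168)],[.025,.083,.03]).round(3))
crop(t['image'],165,155,265,220,8,'c2.png')
```

```text
[[0.518 0.093 0.026]
 [0.51  0.056 0.009]
 [0.556 0.148 0.046]
 [0.474 0.143 0.046]
 [0.52  0.143 0.009]]
[[ 0.419  0.442  0.025]
 [ 0.423 -0.315  0.083]
 [ 0.558 -0.402  0.03 ]]
```

View pics/c2.png

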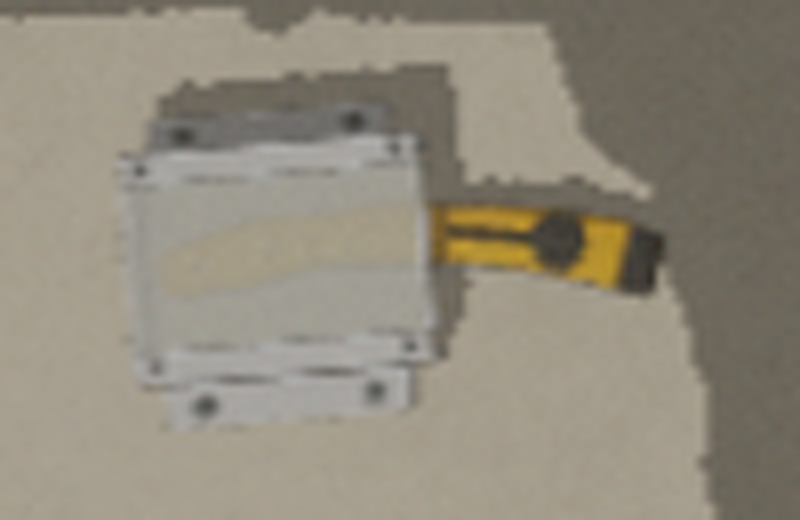

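The top view shows the dock at about (200,188) px, the cutter nose at (247,188) and the knob at (235,185). The tape is at (127,219), the cup at (369,211) and the basin at (389,168). The handle shows through the clear roof, with the tail near (186,189).

```bash
echo '{"tx": [-0.037, -0.037, -0.037, -0.037, -0.037, -0.037, -0.037, -0.037, -0.037, -0.037], "ty": [-0.029, -0.029, -0.029, -0.029, -0.029, -0.029, -0.029, -0.029, -0.029, -0.029], "tz": [0, 0, 0, 0, 0, 0, 0, 0, 0, 0], "turn": [0, 0, 0, 0, 0, 0, 0, 0, 0, 0], "aperture": [1, 1, 1, 1, 1, 1, 1, 1, 1, 1]}' > rows.txt && python3 nudge.py rows.txt 40
echo '{"tx": [-0.037, -0.037, 0, 0, 0, 0, 0, 0, 0, 0], "ty": [-0.029, -0.029, 0, 0, 0, 0, 0, 0, 0, 0], "tz": [0, 0, 0, 0, 0, 0, 0, 0, 0, 0], "turn": [0, 0, 0.14, 0.14, 0.14, 0.14, 0.14, 0.14, 0.14, 0.14], "aperture": [1, 1, 1, 1, 1, 1, 1, 1, 1, 1]}' > rows.txt && python3 nudge.py rows.txt
python3 - <<'E'
from h import *
import pickle
t,s=pickle.load(open('a.pkl','rb'))
T=np.array(t['cam_to_world']);c=lambda x,y:(165+x/8,155+y/8)
P=ray(t,T,[c(118,156),c(415,136),c(438,357),c(140,388),c(560,240),c(660,262),c(165,275),c(493,238)],[.046]*4+[.026,.009,.009,.019]);print(P.round(3))
d=(P[0]+P[3]-P[1]-P[2]);print('dock mouth',(P[1]+P[2])/2,'axis deg',np.degrees(np.arctan2(d[1],d[0])))
o=arm.observe();w=optics.get_image('wrist');pickle.dump((o,w),open('w.pkl','wb'));cv2.imwrite('pics/w1.png',w['image'])
print(o['clock'],o['position'],o['joints'],np.array(w['mount']).round(3),R.from_rotvec(o['ee_rot']).as_matrix().round(3))
E
```

```text
clock: 1.1
position: [0.4723, 0.1608, 0.2267]
ee_rot: [-0.63, -3.078, -0.0]
force: [0.4, 0.6, 0.3]
width: 1.0
gripper_force: 0.0
clock: 2.1
position: [0.5168, 0.0802, 0.2265]
ee_rot: [-2.175, -2.266, 0.001]
force: [-0.2, 0.6, -0.0]
width: 1.002
gripper_force: 0.0
[[0.555 0.265 0.046]
 [0.559 0.148 0.046]
 [0.472 0.141 0.046]
 [0.463 0.258 0.046]
 [0.518 0.093 0.026]
 [0.509 0.054 0.009]
 [0.509 0.254 0.009]
 [0.52  0.12  0.019]]
dock mouth [0.51567629 0.14463593 0.046     ] axis deg 93.25644537870508
2.1 [0.51681733 0.0802153  0.22646075] [-0.63625793  0.27922422  0.48378885  1.84932875 -0.14835545  1.04912522
 -0.05294092] [[-0.001 -0.967 -0.255  0.068]
 [ 1.    -0.001  0.    -0.001]
 [-0.    -0.255  0.967 -0.157]
 [ 0.     0.     0.     1.   ]] [[-0.041  0.999 -0.001]
 [ 0.999  0.041 -0.   ]
 [-0.    -0.001 -1.   ]]
```

View pics/w1.png

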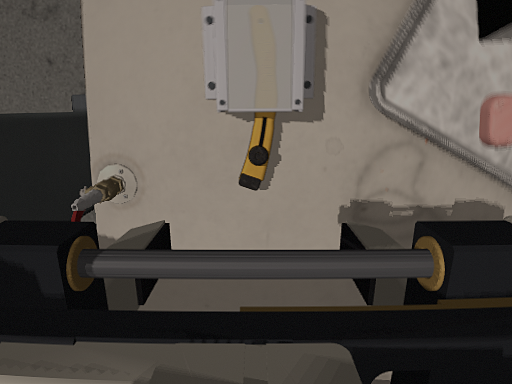

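The wrist view shows the dock at the top with mouth corners at about (218,110) and (304,110). The knob is at (258,156) and the nose at (249,184). A small valve stands at (118,185), near the front edge.

```bash
cat >> h.py <<'E'
def wT(o,w):
    T=np.eye(4);T[:3,:3]=R.from_rotvec(o['ee_rot']).as_matrix();T[:3,3]=o['position'];return T@np.array(w['mount'])
E
python3 - <<'E'
from h import *
import pickle
o,w=pickle.load(open('w.pkl','rb'));T=wT(o,w)
n=['knob','nose','body@mouth','mouthL','mouthR','dock wall back L','backR','valve']
P=ray(w,T,[(258,155),(249,185),(264,117),(218,109),(305,109),(218,0),(300,0),(118,185)],[.026,.009,.017,.046,.046,.046,.046,0])
for a,p in zip(n,P.round(4)):print(a,p)
E
```

```text
knob [0.5185 0.0966 0.026 ]
nose [0.5094 0.057  0.009 ]
body@mouth [0.5236 0.1389 0.017 ]
mouthL [0.4747 0.1458 0.046 ]
mouthR [0.565  0.1495 0.046 ]
dock wall back L [0.4729 0.2496 0.046 ]
backR [0.5526 0.2529 0.046 ]
valve [0.344  0.0482 0.    ]
```

```bash
echo '{"tx": [0.011, 0, 0, 0, 0, 0, 0, 0, 0, 0], "ty": [0.001, 0, 0, 0, 0, 0, 0, 0, 0, 0], "tz": [0, 0, 0.04, 0.04, 0.04, 0.04, 0.03, 0.02, 0.012, 0], "turn": [0.105, 0.105, 0, 0, 0, 0, 0, 0, 0, 0], "aperture": [1, 1, 1, 1, 1, 1, 1, 1, 1, 1]}' > rows.txt && python3 nudge.py rows.txt
echo '{"tx": [0, 0, 0, 0, 0, 0, 0, 0], "ty": [0, 0, 0, 0, 0, 0, 0, 0], "tz": [0, 0, 0, 0, 0, 0, 0, 0], "turn": [0, 0, 0, 0, 0, 0, 0, 0], "aperture": [0, 0, 0, 0, 0, 0, 0, 0]}' > rows.txt && python3 nudge.py rows.txt 40
```

```text
clock: 3.15
position: [0.5167, 0.0911, 0.0035]
ee_rot: [-2.393, -2.034, 0.004]
force: [-0.4, -0.3, -0.4]
width: 1.002
gripper_force: 0.0
clock: 3.95
position: [0.5174, 0.0913, 0.0047]
ee_rot: [-2.395, -2.033, 0.0]
force: [-0.2, 0.2, 2.8]
width: 0.366
gripper_force: 38.8
```

```bash
echo '{"tx": [-0.01, -0.02, -0.02, -0.02, -0.02, -0.02, -0.02, -0.02, -0.02, 0], "ty": [0.002, 0.004, 0.004, 0.004, 0.004, 0.004, 0.004, 0.004, 0.004, 0], "tz": [-0.002, 0, 0, 0, 0, 0, 0, 0, 0, 0], "turn": [0, 0, 0, 0, 0, 0, 0, 0, 0, 0], "aperture": [0, 0, 0, 0, 0, 0, 0, 0, 0, 0]}' > rows.txt && python3 nudge.py rows.txt
python3 - <<'E'
from h import *
t=optics.get_image('top');crop(t['image'],165,140,325,250,5,'c3.png')
E
```

```text
clock: 4.95
position: [0.5232, -0.0866, 0.007]
ee_rot: [2.398, 2.026, -0.002]
force: [-0.0, -0.4, -1.2]
width: 0.362
gripper_force: 38.8
```

View pics/c3.png

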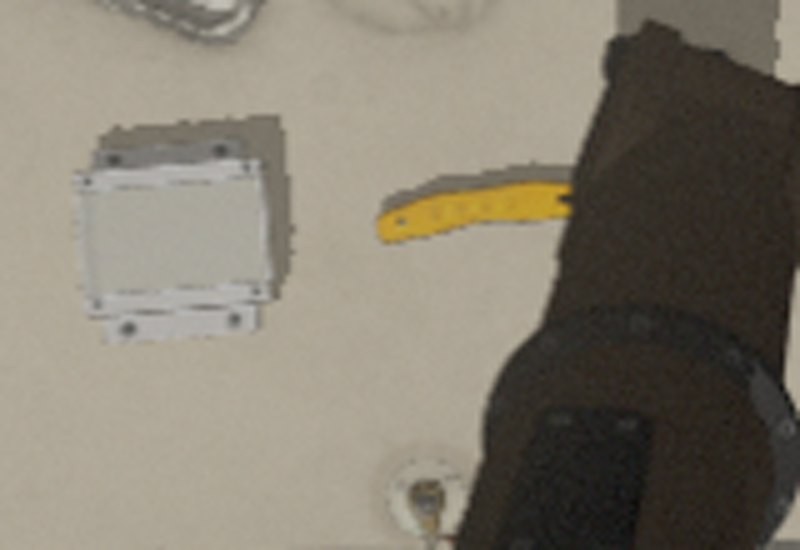

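The cutter is right out, with its tail at (385,230) in the crop. The dock is empty.

```bash
echo '{"tx": [0, 0, 0, 0, 0, 0, 0, 0, 0, 0], "ty": [0, 0, 0, 0, 0, 0, 0, 0, 0, 0], "tz": [-0.02, -0.02, 0, 0, 0, 0, 0, 0, 0, 0], "turn": [0, 0.14, 0.14, 0.14, 0.14, 0.14, 0.14, 0.14, 0.14, 0.14], "aperture": [0, 0, 0, 0, 0, 0, 0, 0, 0, 0]}' > rows.txt && python3 nudge.py rows.txt
echo '{"tx": [0, 0, -0.02, -0.02, -0.01, 0, 0, 0, 0], "ty": [0, 0, 0, 0, 0, 0, 0, 0, 0], "tz": [0, 0, 0, 0, 0, 0.015, 0.015, 0.01, 0], "turn": [0.14, 0.1, 0, 0, 0, 0, 0, 0, 0], "aperture": [0, 0, 0, 0, 0, 0, 0, 0, 0]}' > rows.txt && python3 nudge.py rows.txt
```

```text
clock: 6.0
position: [0.5232, -0.081, 0.0466]
ee_rot: [-3.133, -0.225, 0.001]
force: [-0.5, -0.1, -1.4]
width: 0.363
gripper_force: 38.9
clock: 6.9
position: [0.4735, -0.077, 0.0059]
ee_rot: [-3.138, 0.144, 0.002]
force: [-0.1, 0.9, -0.2]
width: 0.363
gripper_force: 38.9
```

```bash
echo '{"tx": [0, 0, 0, 0, 0, 0, 0, 0, 0.04, 0.04], "ty": [0, 0, 0, 0, 0, 0, 0, 0, 0, 0], "tz": [0.0012, 0, 0, 0, 0, 0, -0.03, -0.04, -0.04, -0.02], "turn": [0, 0, 0, 0, 0, 0, 0, 0, 0, 0], "aperture": [0, 0, 0.5, 0.8, 1, 1, 1, 1, 1, 1]}' > rows.txt && python3 nudge.py rows.txt
echo '{"tx": [0.03, 0, 0, 0, 0, 0, 0, 0, 0, 0], "ty": [0, 0, 0, 0, 0, 0, 0, 0, 0, 0], "tz": [-0.02, 0, 0, 0, 0, 0, 0, 0, 0, 0], "turn": [-0.14, -0.14, -0.14, -0.14, -0.14, -0.14, -0.14, -0.14, -0.14, -0.14], "aperture": [1, 1, 1, 1, 1, 1, 1, 1, 1, 1]}' > rows.txt && python3 nudge.py rows.txt
echo '{"tx": [0, 0, 0, 0, 0, 0, 0, 0, 0, 0], "ty": [0, 0, 0, 0, 0, 0, 0, 0, 0, 0], "tz": [0, 0, 0, 0, 0, 0, 0, 0, 0, 0], "turn": [-0.14, -0.14, -0.14, -0.14, -0.14, -0.14, -0.14, -0.14, -0.14, -0.14], "aperture": [1, 1, 1, 1, 1, 1, 1, 1, 1, 1]}' > rows.txt && python3 nudge.py rows.txt
echo '{"tx": [0, 0, 0], "ty": [0, 0, 0], "tz": [0, 0, 0], "turn": [-0.14, -0.14, 0], "aperture": [1, 1, 1]}' > rows.txt && python3 nudge.py rows.txt
python3 - <<'E'
from h import *
import pickle
o=arm.observe();w=optics.get_image('wrist');pickle.dump((o,w),open('w2.pkl','wb'));cv2.imwrite('pics/w2.png',w['image'])
print(o['clock'],o['position'],o['joints'],R.from_rotvec(o['ee_rot']).as_matrix().round(3))
E
```

```text
clock: 7.9
position: [0.5495, -0.0844, 0.1339]
ee_rot: [-3.137, 0.146, -0.003]
force: [1.4, 0.4, -1.0]
width: 0.984
gripper_force: 0.0
clock: 8.9
position: [0.5785, -0.0871, 0.1509]
ee_rot: [-2.488, -1.918, 0.0]
force: [0.5, -0.5, 0.0]
width: 1.002
gripper_force: 0.0
clock: 9.9
position: [0.5784, -0.0873, 0.1508]
ee_rot: [-0.668, -3.07, 0.0]
force: [-0.7, 0.4, -0.4]
width: 0.999
gripper_force: 0.0
clock: 10.2
position: [0.5785, -0.0874, 0.1508]
ee_rot: [-0.239, -3.132, -0.0]
force: [-0.0, -0.1, -0.3]
width: 1.003
gripper_force: 0.0
10.2 [ 0.57845346 -0.08744547  0.15082798] [-0.01726853  0.44205998  0.1056854   1.77224243 -0.05640996  0.93041444
  1.53061911] [[-0.988  0.152 -0.   ]
 [ 0.152  0.988  0.   ]
 [ 0.     0.    -1.   ]]
```

View pics/w2.png

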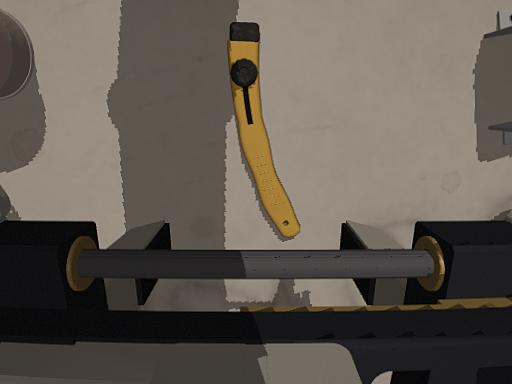

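The cutter lies flat with its knob up. The nose is at (244,28), the knob at (243,73) and the tail at (289,234).

Run:
```python
from h import *
import pickle
o,w=pickle.load(open('w2.pkl','rb'));T=wT(o,w);M=R.from_rotvec(o['ee_rot']).as_matrix()
P=ray(w,T,[(244,24),(243,72),(289,236),(266,176),(276,205),(254,140)],[.009,.026,.009,.012,.012,.012]);print(P.round(4))
print((P-o['position'])@M)
a=P[0]-P[2];print(np.linalg.norm(a[:2]),np.degrees(np.arctan2(a[1],a[0])))
ts=(P[3]-P[2]);print('tangent',np.degrees(np.arctan2(ts[1],ts[0])), 'toolx',np.degrees(np.arctan2(M[1,0],M[0,0])))
```

```text
[[ 0.4373 -0.0763  0.009 ]
 [ 0.4786 -0.0833  0.026 ]
 [ 0.6395 -0.0628  0.009 ]
 [ 0.5736 -0.077   0.012 ]
 [ 0.6038 -0.0715  0.012 ]
 [ 0.538  -0.0831  0.012 ]]
[[ 0.14118805 -0.01042311  0.14185651]
 [ 0.09926079 -0.01101245  0.12484779]
 [-0.05658175  0.03360939  0.1418185 ]
 [ 0.0063896   0.00957497  0.13882994]
 [-0.02262686  0.01960965  0.1388246 ]
 [ 0.0406019  -0.00184942  0.13883626]]
0.20261233140089935 -176.17063514008615
tangent -167.83172622888318 toolx 171.27746426902385
```

```bash
echo '{"tx": [-0.022, 0, 0, 0, 0, 0, 0, 0], "ty": [0.02, 0, 0, 0, 0, 0, 0, 0], "tz": [0, 0, 0.03, 0.04, 0.04, 0.025, 0.011, 0], "turn": [0, -0.12, -0.12, -0.12, 0, 0, 0, 0], "aperture": [1, 1, 1, 1, 1, 1, 1, 1]}' > rows.txt && python3 nudge.py rows.txt
echo '{"tx": [0, 0, 0, 0, 0, 0, 0, 0], "ty": [0, 0, 0, 0, 0, 0, 0, 0], "tz": [0, 0, 0, 0, 0, 0, 0, 0], "turn": [0, 0, 0, 0, 0, 0, 0, 0], "aperture": [0, 0, 0, 0, 0, 0, 0, 0]}' > rows.txt && python3 nudge.py rows.txt 40
python3 - <<'E'
from h import *
o=arm.observe();print(o['joints'])
E
```

```text
clock: 11.05
position: [0.6025, -0.0707, 0.0036]
ee_rot: [0.319, -3.123, -0.0]
force: [-0.7, 0.1, 0.4]
width: 1.0
gripper_force: 0.0
clock: 11.85
position: [0.6035, -0.0705, 0.0049]
ee_rot: [0.323, -3.125, -0.0]
force: [0.0, 0.4, 1.0]
width: 0.353
gripper_force: 0.6
[ 0.02519184  0.66048639  0.00493267  1.81858879 -0.00523731  0.66257421
  1.81014956]
```

```bash
echo '{"tx": [0, 0, 0, 0], "ty": [0, 0, 0, 0], "tz": [0, 0, 0, 0], "turn": [0, 0, 0, 0], "aperture": [0, 0, 0, 0]}' > rows.txt && python3 nudge.py rows.txt 40
echo '{"tx": [0, 0, 0.032, 0.032, 0.032, 0, 0, 0, 0, 0], "ty": [0, 0, -0.007, -0.007, -0.007, 0, 0, 0, 0, 0], "tz": [-0.01, -0.02, 0, 0, 0, 0, 0, 0, 0, 0], "turn": [0, 0, 0, 0, 0, 0.144, 0.144, 0.144, 0.144, 0.144], "aperture": [0, 0, 0, 0, 0, 0, 0, 0, 0, 0]}' > rows.txt && python3 nudge.py rows.txt
echo '{"tx": [0, 0, 0, 0, 0, 0, 0], "ty": [0, 0, 0, 0, 0, 0, 0], "tz": [0, 0, 0, 0, 0, 0, 0], "turn": [0.144, 0.144, 0.144, 0.144, 0.144, 0.144, 0], "aperture": [0, 0, 0, 0, 0, 0, 0]}' > rows.txt && python3 nudge.py rows.txt
python3 - <<'E'
from h import *
import pickle
o=arm.observe();w=optics.get_image('wrist');t=optics.get_image('top');pickle.dump((o,w,t),open('w3.pkl','wb'))
a=w['image'];b=cv2.resize(t['image'][130:250,170:300],(416,384),interpolation=cv2.INTER_CUBIC)
im=np.hstack([a,b]);cv2.imwrite('pics/w3.png',cv2.resize(im,None,fx=.86,fy=.86))
cv2.imwrite('pics/w3w.png',a)
print(o['clock'],o['position'],o['joints'],R.from_rotvec(o['ee_rot']).as_matrix().round(3))
E
```

```text
clock: 12.25
position: [0.6035, -0.0706, 0.0049]
ee_rot: [0.323, -3.125, -0.0]
force: [-0.0, 0.3, 1.6]
width: 0.335
gripper_force: 39.6
clock: 13.25
position: [0.514, -0.111, 0.0355]
ee_rot: [0.807, 3.035, 0.0]
force: [0.3, 0.5, -2.4]
width: 0.335
gripper_force: 39.5
clock: 13.95
position: [0.5141, -0.1105, 0.0353]
ee_rot: [1.999, 2.423, 0.001]
force: [-0.1, 0.4, -1.1]
width: 0.336
gripper_force: 39.6
13.95 [ 0.51406618 -0.11054584  0.03528492] [-0.21116139  0.55296548  0.44411651  2.03646458 -0.39150338  0.63336684
  0.68587546] [[-0.19   0.982  0.   ]
 [ 0.982  0.19   0.   ]
 [ 0.     0.    -1.   ]]
```

View pics/w3.png

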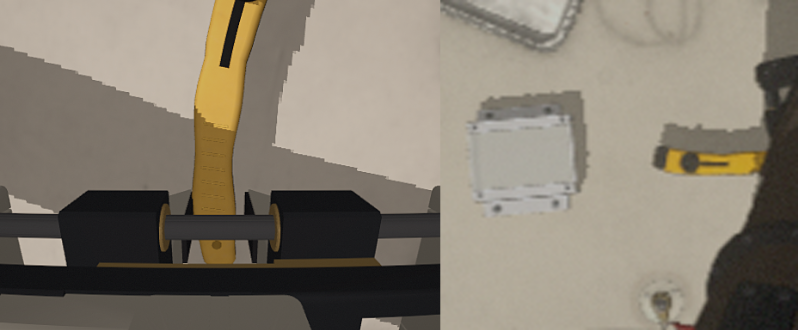

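The cutter is held by its handle with the nose towards the dock. In the right-hand panel the nose is at (656,157) and the knob at (690,162).

Run:
```python
from h import *
import pickle
o,w,t=pickle.load(open('w3.pkl','rb'));T=np.array(t['cam_to_world']);M=R.from_rotvec(o['ee_rot']).as_matrix()
c=lambda x,y:(170+(x-440.3)/2.752,130+y/2.752)
P=ray(t,T,[c(654,157),c(690,162)],[.04,.056]);print(P.round(4))
m=np.array([.517,.1455]);u=np.array([-np.sin(np.radians(3.2)),np.cos(np.radians(3.2))]);v=np.array([u[1],-u[0]])
for p in P[:,:2]: print('along',(p-m)@u,'lateral(+x)',(p-m)@v)
g=np.array(o['position'])[:2];print((g-m)@u,(g-m)@v)
print('u in tool',np.r_[u,0]@M,'v',np.r_[v,0]@M)
```

```text
[[0.5094 0.0529 0.04  ]
 [0.5017 0.0122 0.056 ]]
along -0.09199523532822129 lateral(+x) -0.012719931251609657
along -0.13226961495016004 lateral(+x) -0.022692968960121594
-0.25548283408414607 -0.017222114125319106
u in tool [9.90858031e-01 1.34908683e-01 9.47627118e-05] v [-1.34908710e-01  9.90857951e-01  4.00359837e-04]
```

```bash
echo '{"tx": [-0.0024, 0, 0, 0.02, 0.02, 0.02, 0.02, 0], "ty": [0.0178, 0, 0, 0.0027, 0.0027, 0.0027, 0.0027, 0], "tz": [0, 0.02, 0.01, 0, 0, 0, 0, 0], "turn": [0, 0, 0, 0, 0, 0, 0, 0], "aperture": [0, 0, 0, 0, 0, 0, 0, 0]}' > rows.txt && python3 nudge.py rows.txt
python3 - <<'E'
from h import *
t=optics.get_image('top')
crop(t['image'],165,150,265,220,7,'c4.png')
E
```

```text
clock: 14.85
position: [0.5262, -0.0259, 0.0046]
ee_rot: [-1.988, -2.429, -0.001]
force: [-0.2, 1.1, -1.5]
width: 0.335
gripper_force: 39.6
```

View pics/c4.png

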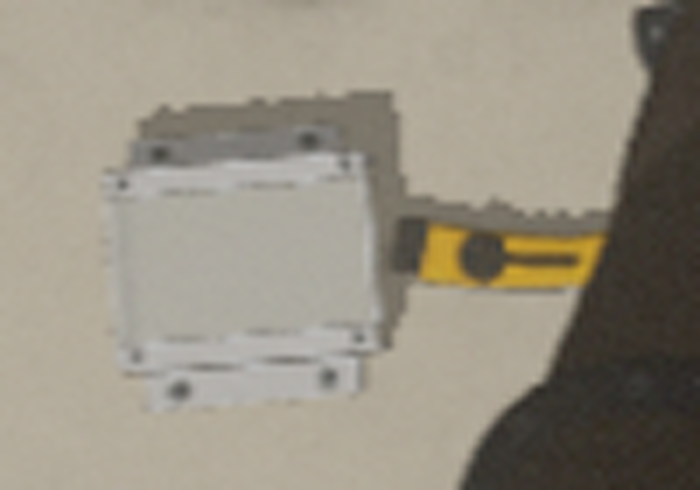

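The nose is at (397,245) in the crop, just short of the mouth and well centred between the walls.

```bash
echo '{"tx": [0.02, 0.02, 0.02, 0.02, 0.015, 0.01, 0], "ty": [0.0027, 0.0027, 0.0027, 0.0027, 0.002, 0.0014, 0], "tz": [0, 0, 0, 0, 0, 0, 0], "turn": [0, 0, 0, 0, 0, 0, 0], "aperture": [0, 0, 0, 0, 0, 0, 0]}' > rows.txt && python3 nudge.py rows.txt
python3 - <<'E'
from h import *
t=optics.get_image('top')
crop(t['image'],165,150,265,220,7,'c5.png')
o=arm.observe();print(o['position'],o['force'])
E
```

```text
clock: 15.6
position: [0.5207, 0.0772, 0.0049]
ee_rot: [-1.995, -2.427, -0.0]
force: [-0.1, 0.1, -1.6]
width: 0.337
gripper_force: 39.6
[0.52084254 0.07609091 0.00493137] [-1.03786141 -0.68277734 -1.55228654]
```

View pics/c5.png

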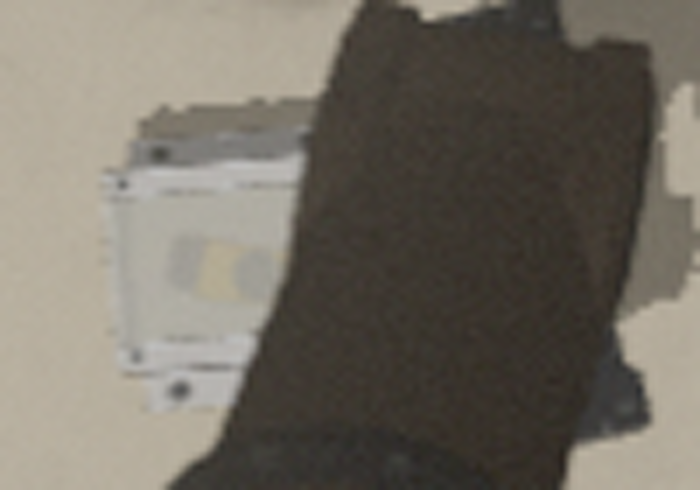

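The blade end shows through the roof at (168,262), about 20 mm short of the back wall.

```bash
echo '{"tx": [0.006, 0.006, 0], "ty": [0.0008, 0.0008, 0], "tz": [0, 0, 0], "turn": [0, 0, 0], "aperture": [0, 0, 0]}' > rows.txt && python3 nudge.py rows.txt
for i in 1; do echo '{"tx": [0.002, 0.002, 0], "ty": [0.0003, 0.0003, 0], "tz": [0, 0, 0], "turn": [0, 0, 0], "aperture": [0, 0, 0]}' > rows.txt && python3 nudge.py rows.txt; done
python3 - <<'E'
from h import *
t=optics.get_image('top');T=np.array(t['cam_to_world'])
crop(t['image'],170,160,215,210,12,'c6.png')
u=np.array([-.056,.998]);
for s in (.106,.111,.116): print(s,(proj(t,T,[np.r_[np.array([.517,.1455])+u*s,.009]])-[170,160])*12)
E
```

```text
clock: 15.95
position: [0.5201, 0.0893, 0.0049]
ee_rot: [-1.996, -2.425, -0.0]
force: [0.1, -0.2, -1.1]
width: 0.331
gripper_force: 39.6
clock: 16.25
position: [0.5199, 0.0929, 0.0049]
ee_rot: [-1.997, -2.425, -0.0]
force: [0.1, 0.9, -0.8]
width: 0.335
gripper_force: 39.6
0.106 [[198.32383213 345.96651465]]
0.111 [[179.90540845 347.53072691]]
0.116 [[161.4919881  349.09469338]]
```

View pics/c6.png

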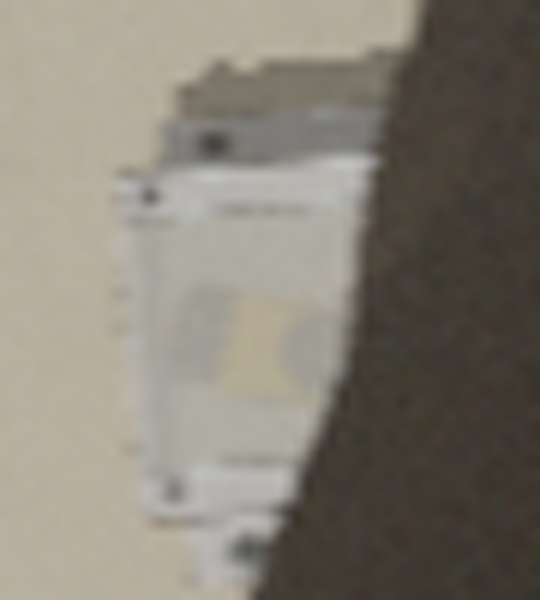

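The blade end is at about (176,335) and the wall's inner face is near column 160, so about 4 mm is left. I'll creep in and watch the contact force.

```bash
echo '{"tx": [0.0015, 0], "ty": [0.0002, 0], "tz": [0, 0], "turn": [0, 0], "aperture": [0, 0]}' > rows.txt && python3 nudge.py rows.txt|grep -E 'pos|^force'
echo '{"tx": [0.0015, 0], "ty": [0.0002, 0], "tz": [0, 0], "turn": [0, 0], "aperture": [0, 0]}' > rows.txt && python3 nudge.py rows.txt|grep -E 'pos|^force'
```

```text
position: [0.5198, 0.0943, 0.0049]
force: [0.3, -0.7, -1.0]
position: [0.5197, 0.0959, 0.0049]
force: [-0.5, -0.8, -0.6]
```

```bash
echo '{"tx": [0.001, 0], "ty": [0.0001, 0], "tz": [0, 0], "turn": [0, 0], "aperture": [0, 0]}' > rows.txt && python3 nudge.py rows.txt|grep -E 'pos|^force'
echo '{"tx": [0.001, 0], "ty": [0.0001, 0], "tz": [0, 0], "turn": [0, 0], "aperture": [0, 0]}' > rows.txt && python3 nudge.py rows.txt|grep -E 'pos|^force'
```

```text
position: [0.5196, 0.0968, 0.0049]
force: [-0.5, 0.7, -0.6]
position: [0.5195, 0.0974, 0.0049]
force: [0.0, -1.1, -1.5]
```

```bash
echo '{"tx": [0.001, 0], "ty": [0.0001, 0], "tz": [0, 0], "turn": [0, 0], "aperture": [0, 0]}' > rows.txt && python3 nudge.py rows.txt|grep -E 'pos|^force'
echo '{"tx": [0.001, 0], "ty": [0.0001, 0], "tz": [0, 0], "turn": [0, 0], "aperture": [0, 0]}' > rows.txt && python3 nudge.py rows.txt|grep -E 'pos|^force'
```

```text
position: [0.5194, 0.0978, 0.0049]
force: [-0.2, -4.9, -1.0]
position: [0.5193, 0.098, 0.0048]
force: [0.3, -7.0, -1.5]
```

Force rises against the motion, so the nose is at the back wall. I'll relieve the push, release and lift.

```bash
echo '{"tx": [-0.0015, 0, 0, 0, 0, 0, 0, 0, 0, 0], "ty": [-0.0002, 0, 0, 0, 0, 0, 0, 0, 0, 0], "tz": [0, 0, 0, 0, 0, 0, -0.02, -0.04, -0.04, -0.04], "turn": [0, 0, 0, 0, 0, 0, 0, 0, 0, 0], "aperture": [0, 0.45, 0.7, 1, 1, 1, 1, 1, 1, 1]}' > rows.txt && python3 nudge.py rows.txt
echo '{"tx": [-0.04, -0.04, -0.04, -0.04, 0], "ty": [0, 0, 0, 0, 0], "tz": [-0.04, 0, 0, 0, 0], "turn": [0, 0, 0, 0, 0], "aperture": [1, 1, 1, 1, 1]}' > rows.txt && python3 nudge.py rows.txt
python3 - <<'E'
from h import *
import pickle
o=arm.observe();t=optics.get_image('top');w=optics.get_image('wrist')
a=cv2.resize(t['image'][140:240,95:255],None,fx=2.7,fy=2.7,interpolation=cv2.INTER_CUBIC);b=cv2.resize(w['image'],(360,270))
im=np.zeros((270,792,3),np.uint8);im[:,:432]=a;im[:,432:]=b;cv2.imwrite('pics/f.png',im)
E
```

```text
clock: 18.5
position: [0.519, 0.0981, 0.1463]
ee_rot: [-1.997, -2.425, 0.001]
force: [1.1, 1.0, 0.6]
width: 0.991
gripper_force: 0.0
clock: 19.0
position: [0.5495, -0.061, 0.181]
ee_rot: [2.005, 2.414, -0.002]
force: [0.2, -0.1, 0.4]
width: 1.001
gripper_force: 0.0
```

View pics/f.png

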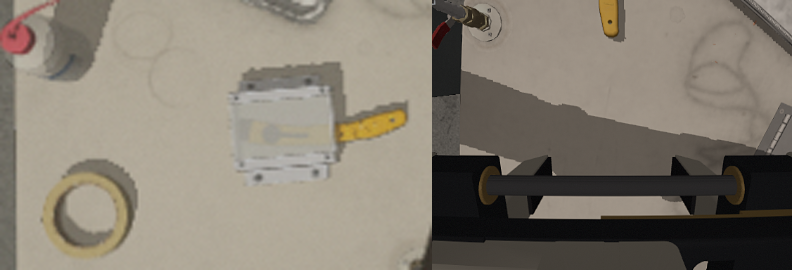

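The blade end is at the back wall, at about (243,130), and only the plain handle sticks out, to (405,118). The tape has not moved.

```bash
python3 -c "
from cell import arm, optics, ticket
print(ticket.sign_off())"
```

```text
the job is handed in; nothing more can be done
None
```

The cutter was pulled out, laid flat and re-gripped, then slid into the dock blade end first, knob up, to the back wall and released; nothing touched the tape, cup or basin as far as I saw (only the tape was re-checked by camera), and it was handed in at about 19 s.

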